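# Tip the cut vegetables into the casserole and put its lid back

### The arm

A 6-joint arm with a two-finger parallel gripper is mounted at the origin on a cart in front of the work surface, level with it; the furniture and walls round the work are solid. World frame = base frame: x ahead of the robot, y to its left, z up, the work surface at z = 0. Lengths are in m, angles in rad, forces in N, time in s.
With the tool pointing down it reaches from about 0.375 to 0.975 m from the base axis. Payload 3.8 kg.
Tool frame: the origin (TCP) lies midway between the tips of the shut fingers; the grasp point (between the pads) lies 19 mm behind it; z points along the fingers, y is the line along which they close (so a half turn about z gives the same grasp; the last joint's range is limited). The gripper opens to 85 mm and grips with 20 to 120 N. Pads are 22 mm wide; open, the fingers measure 114 mm over their backs; the gripper's body (76 mm by 85 mm) begins 54 mm behind the grasp point. The pads swing forward as they close: fully open they stand 13 mm farther back than shut.
Start: joints at [-1.219, 0.264, 1.604, -0, 1.274, -0.037], TCP at [0.256, -0.625, 0.231] pointing down, gripper open.
Joint ranges: [-2.63, 2.63], [-0.94, 2.18], [0.31, 2.57], [-1.31, 4.45], [0, 2.66], [-2.55, 2.55]. Speed limits (rad/s): [2.57, 2.57, 3.14, 3.14, 3.14, 3.14].

### API

Orientations are given as a rotation vector (axis times angle).
In Python, from workcell import bot gives the robot as it stands.
- The arm moves only by the tool step_arm, never from a script. Its argument "motion" is a list of rows, each a list of 5 numbers: the finger opening in cm, from 0 to 8.54, then the shift along the tool's x, y, z in cm, then the turn about the tool's z in degrees. In form: [[claw, dx, dy, dz, twist], ...]. A call has 1 to 20 rows; each row is the pose to reach, as a shift and turn from the pose commanded when the call began, along the tool's axes at that moment; what a row does not reach only later rows make up. A row lasts 1/10 s, in which the tool goes at most 50 mm and 8.59 degrees, less where a joint would pass 70% of its speed; a pose out of reach is approached as far as the arm can. A call with a gripper value outside its range is refused whole. The fingers move at their own pace and stop on an object; "force" is the grip in N (left out, the last holds). Time passes only in rows, so rows that repeat a pose let the fingers close. It gives the time, the measured TCP pose, the force, the opening and the grip force at its end, in the units of the state.
- bot.read_state(): the state, without advancing time (a new reading comes with each control period).
- bot.read_camera(name): name is "side" or "top"; returns (picture, depth): 420x560x3 uint8, red, green, blue; 420x560 float32, m along the optical axis (not along the pixel's ray), 0 where there is no reading.
- bot.calibration(name): a dict with "mtx" (3x3 intrinsics, pixels), "origin" and "orientation" of the camera in the world. Camera axes: x right, y up, looking along -z (the intrinsics and any distortion apply to the point x, -y, -z); pixel columns grow to the right and rows downward; lengths in m; the calibration is good to about 2 mm. A picture is of the moment at which its call begins. calibration takes no time and is no camera call.
- bot.finish_job(): hands the job in; it is judged then, once.
The state is a dict: "time": time; "q": joint angles; "joint_vel": joint speeds; "joint_torque": joint torques, N m; "tool_pos": TCP position; "tcp_rot": TCP orientation; "wrist_force": force on the tool from outside, world axes, zero at the start; "torque": the same for the moment, N m; "width": opening from 0.0 (shut) to 1.0 (fully open); "grip_force": force on a finger pad.
Only numpy, scipy, OpenCV 4.12 (cv2) and the standard library are available. Lean on these libraries where they do the work, as an engineer would, in place of code of your own. Each camera call takes 0.05 s, during which the arm holds its last target. There are 200 camera calls.

### The job

Get the cut vegetables into the casserole: take its lid off, tip the steel scoop tray over the pot so that all six pieces slide in, stand the empty tray level on the worktop again and put the lid back on so that it is seated all round. Do not touch the food with the gripper, set the lid and the tray down rather than dropping them, and leave the pot and the bottle, mill and beaker round it where they stand.

Things in the scene. Friction and masses are not known exactly. Their poses are not given: they have to be found in the camera images.
- pot: the casserole: low round steel pot on the worktop, outside diameter 173 (rim flange 180), 74 high; inside diameter 169, inner floor 6 above the worktop, wall 3 thick. Two black loop handles reach out to 120 from the centre along its own +y and -y, 45 to 65 above the worktop. Weighs 0.95 kg and is loose. Origin: centre of its underside
- pot_rim (a point): centre of the pot's mouth, at the height of the rim (74 above its underside). Fixed surroundings (x, y in m): chopping board x over 0.60, y over 0.31, 24 thick, with onion (0.77, 0.45) and garlic (0.75, 0.55), both under 120 high; pasta jar (0.77, 0.17) 163 high; salt (0.77, 0.08) and spice (0.78, -0.03), 100 high; mug (0.76, -0.17) 101 high; toaster x 0.50 to 0.68, y under -0.42, 190 high
- lid: round lid of the pot, diameter 180, 56 high overall with a black knob on top, 0.16 kg. Its rim rests on the pot's rim; a shallow collar of diameter 160 under it (4 deep) drops into the pot's mouth with 4.5 play all round. Origin: on its axis, 2 below the collar's underside: 68 above the pot's underside when seated, 2 below the surface it is laid on (right way up). z is its axis. At the start it is on the pot
- lid_knob (a point): middle of the lid's black round knob: diameter 48, 28 tall (14 above and below this point), 42 above the lid's origin. Pinch its upper half: 14 below this point the lid spreads out to its full width, so the fingertips must stay above that
- tray: steel scoop tray, 200 long (own x), 118 wide (own y), about 0.26 kg; floor 4 thick and level, side walls 26 high, back wall (own -x end) 34 high, its front (own +x end) open: the mouth. The vegetables lie on its floor and leave through the mouth when it is tipped mouth down; on the steel they begin to slide at about 17 to 23 degrees. A black handle runs along its own x above the rear half. Loose on the worktop. Origin: centre of its underside; z is up
- tray_grip (a point): middle of the tray's black grip: a bar 96 long along the tray's x, 22 wide (tray's y), 24 high, 90 above the tray's underside and 30 behind its centre, nearly above the centre of mass; bent rods carry it at both ends (60 behind and 55 ahead of this point). Free air of 50 between it and the vegetables
- tray_lip (a point): middle of the edge of the tray's mouth, on the floor's upper face: 100 ahead of the tray's centre (own +x), 4 above its underside. The mouth is 112 wide
- carrot_a_mid (a point): middle of a chunk of carrot, orange, a short round cut: diameter 31, 20 high, 20 g. Lies on the tray's floor at the start
- carrot_b_mid (a point): middle of a chunk of carrot, orange, a short round cut: diameter 29, 22 high, 20 g. Lies on the tray's floor at the start
- carrot_c_mid (a point): middle of a chunk of carrot, orange, a short round cut: diameter 33, 18 high, 20 g. Lies on the tray's floor at the start
- potato_a_mid (a point): middle of a half of a small potato, brown skin, pale cut face up, flat underneath: diameter 39, 20 high, 20 g. Lies on the tray's floor at the start
- potato_b_mid (a point): middle of a half of a small potato, brown skin, pale cut face up, flat underneath: diameter 37, 21 high, 20 g. Lies on the tray's floor at the start
- potato_c_mid (a point): middle of a half of a small potato, brown skin, pale cut face up, flat underneath: diameter 36, 19 high, 20 g. Lies on the tray's floor at the start
- oil_mid (a point): tall oil bottle with green label, diameter 61, 268 high, easily tipped. Point: half-way up its axis (134). Bystander: to be left standing where it is
- mill_mid (a point): dark wooden pepper mill, diameter 58, 160 high. Point: half-way up its axis (80). Bystander: to be left standing where it is
- beaker_mid (a point): black tumbler with a steel foot, diameter 75, 158 high. Point: half-way up its axis (79). Bystander: to be left standing where it is

How it is judged:
By the outcome, as a careful person would: the job done as asked, in the order asked, and still so for the second after the job is handed in, with the robot touching nothing.
It also fails if it takes over 69 s, if anything falls off the work surface, if the arm or the gripper's body presses on something with over 40 N, if the wrist force passes 120 N, or if a joint passes its speed limit or range.

## Working session

There is one attempt and no reset: what is moved stays moved. The work goes in short steps, Python scripts to look and compute and a tool call to move; the robot and the scene stay as the last step left them, time stands still between calls to the robot, and variables do not carry over. Pictures are saved under pics/ and viewed, at most 10 in all, crops included, and the job is handed in when it is done.

Besides the shell and the picture viewer there is one more tool, called after "Call:" as name([rows], argument=value, ...), one row to a line, values as JSON. step_arm: Moves the arm, as the interface text tells. Its arguments: {"type":"object","properties":{"motion":{"type":"array","items":{"type":"array","items":{"type":"number"}}},"force":{"type":"number"}},"required":["motion"]}

```bash
mkdir -p pics; ls
cat > h.py <<'E'
import numpy as np, cv2
from workcell import bot
from scipy.spatial.transform import Rotation as R
def cam(n):
    c=bot.calibration(n); K=np.array(c["mtx"]); o=np.array(c["origin"]); M=np.array(c["orientation"])
    if M.shape!=(3,3): M=R.from_rotvec(M).as_matrix()
    return c,K,o,M
def cloud(n,d):
    c,K,o,M=cam(n); v,u=np.mgrid[0:420,0:560]
    p=np.stack([(u-K[0,2])/K[0,0]*d,-(v-K[1,2])/K[1,1]*d,-d],-1)
    P=p@M.T+o; P[d==0]=np.nan; return P
def look(n,f):
    im,d=bot.read_camera(n); np.savez(f+'.npz',im=im,d=d); cv2.imwrite(f'pics/{f}.png',im[:,:,::-1]); return im,d,cloud(n,d)
E
python3 - <<'E'
from h import *
for n in ("top","side"):
    print(n,bot.calibration(n)); look(n,n+'0')
print(bot.read_state())
E
```

```text
pics
top {'mtx': array([[400.79597692,   0.        , 274.05878327],
       [  0.        , 400.79597692, 211.60853512],
       [  0.        ,   0.        ,   1.        ]]), 'origin': array([0.37029359, 0.02388743, 1.37443902]), 'orientation': array([ 0.08313621, -0.08442064, -1.54985141])}
side {'mtx': array([[384.93899266,   0.        , 282.42170364],
       [  0.        , 384.93899266, 206.85704131],
       [  0.        ,   0.        ,   1.        ]]), 'origin': array([ 0.77136634, -0.85924035,  0.89316863]), 'orientation': array([0.85354019, 0.13528472, 0.30550871])}
{'time': 0.1, 'q': array([-1.21889712e+00,  2.64699381e-01,  1.60527589e+00,  2.10315873e-06,
        1.27369996e+00, -3.69161417e-02]), 'joint_vel': array([-3.57883511e-05, -1.44144541e-03, -1.87496949e-03, -2.05634386e-04,
       -2.01282727e-03, -4.98511927e-04]), 'joint_torque': array([-1.34753805e-03, -5.16707897e+01, -3.68589342e+01, -1.50870915e-04,
        6.29837858e-03, -9.67220075e-06]), 'tool_pos': array([ 0.25564202, -0.62398383,  0.23005123]), 'tcp_rot': array([-3.08039396e+00, -6.06511467e-01,  5.09622679e-04]), 'wrist_force': array([-0.31196291,  0.09517968,  0.04424808]), 'torque': array([-0.02310079, -0.0210607 , -0.0177172 ]), 'grip_force': 0.0, 'width': 0.999407485610215}
```

View pics/top0.png

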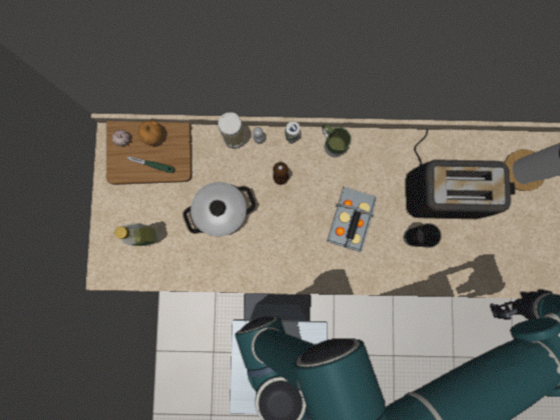

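View pics/side0.png

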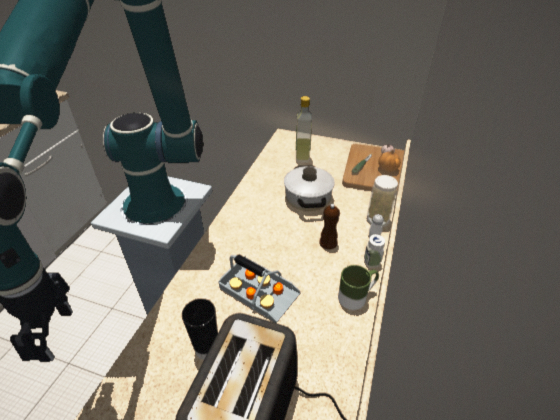

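The top view shows the pot with its knob at about (217,208), its handles at (193,218) and (247,197), and the tray at (352,218) with its mouth pointing up. The mill is at (281,173), the beaker at (422,236) and the bottle at (138,235). The moves can't tilt the tool, so the tray has to pivot in the grasp. Its rear underside can rest on the fixed pasta jar beside the pot while it tips. Next I'll measure positions.

```bash
python3 - <<'E'
from h import *
np.set_printoptions(precision=4,suppress=True)
C={}
for n in("top","side"):
    z=np.load(n+'0.npz'); C[n]=(z['im'],cloud(n,z['d'].astype(float)))
def reg(n,u0,u1,v0,v1,zl,zh,f=None):
    im,P=C[n]; p=P[v0:v1,u0:u1]; i=im[v0:v1,u0:u1].astype(int)
    m=(p[...,2]>zl)&(p[...,2]<zh)
    if f is not None: m&=f(i)
    return p[m]
def s(l,p):
    c,(w,h),a=cv2.minAreaRect(p[:,:2].astype(np.float32)); cc,r=cv2.minEnclosingCircle(p[:,:2].astype(np.float32))
    print(l,len(p),'mean',p.mean(0),'zmax',np.percentile(p[:,2],98),'rect',np.round(c,4),round(w,3),round(h,3),round(a,1),'circ',np.round(cc,4),round(r,4))
dark=lambda i:i.sum(-1)<110
s('table',reg('top',270,330,220,280,-.05,.05)); s('tableS',reg('side',240,300,170,230,-.05,.05))
s('lid',reg('top',180,260,170,250,.068,.2))
s('knob',reg('top',180,260,170,250,.105,.2)); 
s('knobS',reg('side',280,340,155,190,.11,.2))
s('jar',reg('top',215,247,105,150,.14,.2)); s('jarS',reg('side',365,405,165,215,.15,.2))
s('tray',reg('top',320,385,180,255,.015,.2)); s('bar',reg('top',320,385,180,255,.08,.2,dark)); s('barall',reg('top',320,385,180,255,.07,.2))
s('barS',reg('side',215,305,245,300,.08,.2,dark)); s('rimS',reg('side',210,305,245,325,.018,.2))
s('mill',reg('top',268,295,155,190,.1,.2)); s('beaker',reg('top',400,445,215,255,.14,.2)); s('oil',reg('top',105,165,215,255,.2,.3));s('salt',reg('top',250,268,120,150,.06,.2))
for (n,b) in(('hl',(180,203,205,235)),('hr',(238,260,180,215))): s(n,reg('top',*b,.035,.07,dark))
E
python3 - <<'E'
import cv2
a=cv2.imread('pics/top0.png'); b=cv2.imread('pics/side0.png')
cv2.imwrite('pics/c1.png',cv2.hconcat([cv2.resize(a[175:260,315:395],(400,425)),cv2.resize(b[240:325,210:310],(400,425))]))
E
```

```text
table 3592 mean [ 0.3897 -0.0651  0.0007] zmax 0.006851698340581204 rect [ 0.3903 -0.0662] 0.202 0.204 1.2 circ [ 0.3904 -0.0658] 0.1426
tableS 3148 mean [0.3816 0.1375 0.0016] zmax 0.027855478110316977 rect [0.378  0.1632] 0.208 0.358 23.3 circ [0.3855 0.1643] 0.1953
lid 2372 mean [0.5146 0.2033 0.0905] zmax 0.12446846939825594 rect [0.5168 0.2038] 0.207 0.179 78.3 circ [0.5127 0.2008] 0.1176
knob 185 mean [0.5162 0.2046 0.1225] zmax 0.12802902317311018 rect [0.5161 0.2044] 0.046 0.046 19.3 circ [0.5173 0.2052] 0.0247
knobS 103 mean [0.5164 0.2023 0.1223] zmax 0.12612197363329314 rect [0.5166 0.2035] 0.045 0.045 15.0 circ [0.5146 0.2039] 0.026
jar 494 mean [0.7759 0.1662 0.1607] zmax 0.1689233624092037 rect [0.7895 0.1665] 0.105 0.095 1.1 circ [0.7992 0.1669] 0.0631
jarS 328 mean [0.7775 0.157  0.1624] zmax 0.1707887608175581 rect [0.8125 0.1045] 0.072 0.227 30.7 circ [0.7955 0.0944] 0.1146
tray 954 mean [ 0.4831 -0.2364  0.0502] zmax 0.10541800907914861 rect [ 0.4943 -0.2419] 0.132 0.197 77.0 circ [ 0.4979 -0.241 ] 0.1142
bar 42 mean [ 0.4755 -0.2282  0.1001] zmax 0.105962346793487
[... 545 characters left out ...]
 [0.6383 0.0064] 0.044 0.047 1.0 circ [0.6387 0.0065] 0.0245
beaker 167 mean [ 0.4399 -0.4505  0.153 ] zmax 0.16248080534666492 rect [ 0.4394 -0.4472] 0.074 0.074 15.0 circ [ 0.4404 -0.4481] 0.0387
oil 353 mean [0.4233 0.4397 0.2351] zmax 0.27190654440514783 rect [0.4231 0.4469] 0.055 0.055 23.4 circ [0.4238 0.4428] 0.0331
salt 96 mean [0.7722 0.0816 0.0831] zmax 0.0924505048412061 rect [0.7745 0.0821] 0.032 0.033 58.7 circ [0.7762 0.0827] 0.0176
hl 63 mean [0.4699 0.3009 0.0641] zmax 0.06943951336425756 rect [0.4737 0.2991] 0.083 0.026 26.9 circ [0.4784 0.2899] 0.0416
hr 87 mean [0.5522 0.1079 0.0639] zmax 0.06906686797950551 rect [0.5531 0.1122] 0.085 0.032 19.9 circ [0.5483 0.1254] 0.0428
```

View pics/c1.png

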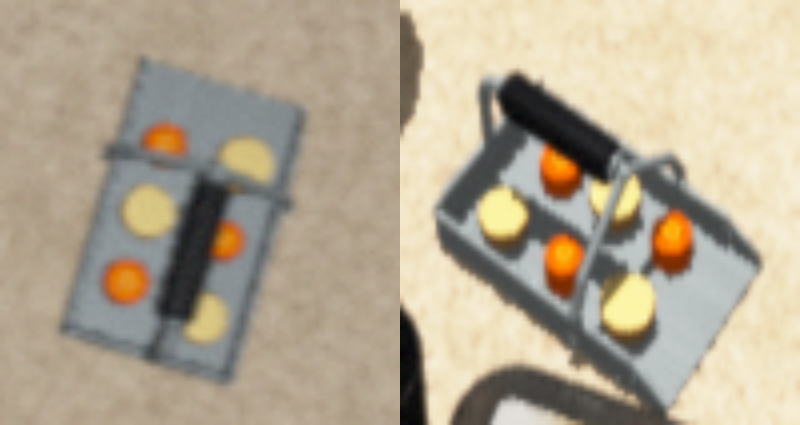

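The crop confirms that the mouth is at the +x end, yaw about -16°, with all pieces clear of the bar. Next I'll work out the lid moves.

```bash
cat >> h.py <<'E'
def go(*T,yaw=None):
    """world targets (x,y,z[,tool-y angle deg]) -> rows in cm/deg relative to the current pose"""
    s=bot.read_state(); p=np.array(s['tool_pos']); M=R.from_rotvec(s['tcp_rot']).as_matrix()
    ya=np.degrees(np.arctan2(M[1,1],M[0,1])); print('t',round(s['time'],2),'p',p.round(4),'ya',round(ya,2),'q6',np.degrees(s['q'][5]).round(1),'w',round(s['width'],3),'F',s['wrist_force'].round(2),'tilt',M[:,2].round(3))
    for t in T:
        d=M.T@(np.array(t[:3])-p)*100
        print(t,'->',d.round(2),'twist',None if len(t)<4 else round(-((t[3]-ya+180)%360-180),1))
E
python3 - <<'E'
from h import *
go((.5165,.204,.25),(.5165,.204,.101))
z=np.load('top0.npz');P=cloud('top',z['d'].astype(float));p=P[100:150,210:250].reshape(-1,3);q=p[(p[:,2]>.153)&(p[:,2]<.175)&(p[:,0]<.83)]
print(np.nanpercentile(q,[1,50,99],axis=0))
z=np.load('side0.npz');P=cloud('side',z['d'].astype(float));p=P[165:215,360:410].reshape(-1,3);q=p[(p[:,2]>.153)&(p[:,2]<.175)&(p[:,0]<.83)&(p[:,1]>.1)&(p[:,1]<.24)]
print(np.nanpercentile(q,[1,50,99],axis=0))
E
```

```text
t 0.1 p [ 0.2556 -0.624   0.2301] ya -67.72 q6 -2.1 w 0.999 F [-0.31  0.1   0.04] tilt [-0.001  0.002 -1.   ]
(0.5165, 0.204, 0.25) -> [ 55.53 -66.73  -1.85] twist None
(0.5165, 0.204, 0.101) -> [ 55.53 -66.7   13.05] twist None
[[0.74086382 0.13323828 0.15460279]
 [0.77451756 0.16700755 0.16354936]
 [0.80919253 0.20038254 0.16963008]]
[[0.73958617 0.13363089 0.15395341]
 [0.77400075 0.16238395 0.16311279]
 [0.80818698 0.20391364 0.16661791]]
```

Call:
step_arm([
  [8.5,3.2,-3.8,-2,0],
  [8.5,6.4,-7.6,-2,0],
  [8.5,9.6,-11.4,-2,0],
  [8.5,12.8,-15.2,-2,0],
  [8.5,16,-19,-2,0],
  [8.5,19.2,-22.8,-2,0],
  [8.5,22.4,-26.6,-2,0],
  [8.5,25.6,-30.4,-2,0],
  [8.5,28.8,-34.2,-2,0],
  [8.5,32,-38,-2,0],
  [8.5,35.2,-42,-2,0],
  [8.5,38.4,-46,-2,0],
  [8.5,41.6,-49.8,-2,0],
  [8.5,44.8,-53.6,-2,0],
  [8.5,48,-57.5,-2,0],
  [8.5,51.2,-61.4,-2,0],
  [8.5,53.8,-64.6,-2,0],
  [8.5,55.5,-66.7,-2,0],
  [8.5,55.5,-66.7,1,0],
  [8.5,55.5,-66.7,4,0],
])

```text
time: 2.1
tool_pos: [0.5174, 0.2046, 0.1912]
tcp_rot: [-3.081, -0.61, -0.003]
wrist_force: [0.0, -0.0, -1.3]
width: 0.997
grip_force: 0.0
```

```bash
python3 -c "
from h import *
go((.5165,.204,.101))"
```

```text
t 2.1 p [0.5174 0.2046 0.1912] ya -67.59 q6 86.6 w 0.997 F [ 0.01 -0.01 -1.34] tilt [ 0.002  0.001 -1.   ]
(0.5165, 0.204, 0.101) -> [-0.12  0.02  9.02] twist None
```

Call:
step_arm([
  [8.5,-0.1,0,3,0],
  [8.5,-0.1,0,6,0],
  [8.5,-0.1,0,8,0],
  [8.5,-0.1,0,8.9,0],
  [8.5,-0.1,0,8.9,0],
  [4.0,-0.1,0,8.9,0],
  [4.0,-0.1,0,8.9,0],
  [4.0,-0.1,0,8.9,0],
  [4.0,-0.1,0,8.9,0],
  [4.0,-0.1,0,8.9,0],
  [4.0,-0.1,0,8.9,0],
  [4.0,-0.1,0,8.9,0],
], force=40)

```text
time: 3.3
tool_pos: [0.5171, 0.2033, 0.1044]
tcp_rot: [-3.082, -0.607, -0.006]
wrist_force: [-1.8, 0.6, 5.3]
width: 0.553
grip_force: 41.6
```

```bash
python3 -c "
from h import *
go((.5165,.204,.2),(.43,-.02,.2),(.43,-.02,.035))"
```

```text
t 3.3 p [0.5171 0.2033 0.1044] ya -67.73 q6 86.6 w 0.553 F [-1.84  0.56  5.33] tilt [ 0.003  0.001 -1.   ]
(0.5165, 0.204, 0.2) -> [ 0.01 -0.09 -9.56] twist None
(0.43, -0.02, 0.2) -> [-16.49  17.36  -9.62] twist None
(0.43, -0.02, 0.035) -> [-16.55  17.36   6.88] twist None
```

Call:
step_arm([
  [4,0,0,-0.5,0],
  [4,0,0,-1.5,0],
  [4,0,0,-3,0],
  [4,0,0,-5,0],
  [4,-1,1,-6,0],
  [4,-3,3.1,-6,0],
  [4,-5.5,5.8,-6,0],
  [4,-8.2,8.6,-6,0],
  [4,-11,11.5,-5,0],
  [4,-13.5,14.2,-3,0],
  [4,-15.5,16.3,0,0],
  [4,-16.5,17.4,2.5,0],
  [4,-16.5,17.4,4.5,0],
  [4,-16.5,17.4,5.7,0],
  [4,-16.5,17.4,6.3,0],
  [4,-16.5,17.4,6.5,0],
  [4,-16.5,17.4,6.5,0],
])

```text
time: 5.0
tool_pos: [0.4297, -0.0208, 0.0379]
tcp_rot: [3.082, 0.608, 0.001]
wrist_force: [-0.2, 0.5, -1.3]
width: 0.555
grip_force: 41.6
```

```bash
python3 -c "
from h import *
go((.43,-.02,.035))
look('side','s1')"
```

```text
t 5.0 p [ 0.4297 -0.0208  0.0379] ya -67.68 q6 61.6 w 0.555 F [-0.2   0.53 -1.29] tilt [ 0.001 -0.    -1.   ]
(0.43, -0.02, 0.035) -> [ 0.06 -0.06  0.29] twist None
```

View pics/s1.png

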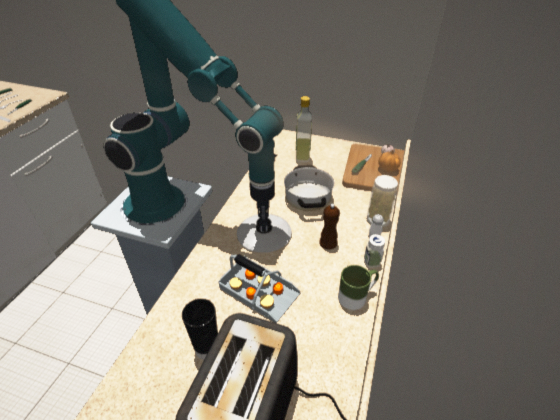

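The lid is in the grip just above the worktop at about (263,232), and the pot is open. Now I'll set it down.

Call:
step_arm([
  [4,0,0,0.2,0],
  [4,0,0,0.4,0],
  [4,0,0,0.5,0],
  [4,0,0,0.5,0],
  [8.5,0,0,0.5,0],
  [8.5,0,0,0.5,0],
  [8.5,0,0,0.5,0],
  [8.5,0,0,0.4,0],
  [8.5,0,0,-1,0],
  [8.5,0,0,-4,0],
  [8.5,0,0,-8,0],
  [8.5,0,0,-11,0],
])

```text
time: 6.25
tool_pos: [0.4293, -0.021, 0.1491]
tcp_rot: [3.082, 0.607, 0.001]
wrist_force: [-0.2, -0.8, -0.1]
width: 0.993
grip_force: 0.0
```

```bash
python3 -c "
from h import *
go((.4695,-.233,.15,-106),(.4695,-.233,.071,-106))"
```

```text
t 6.25 p [ 0.4293 -0.021   0.1491] ya -67.72 q6 61.6 w 0.993 F [-0.2  -0.78 -0.15] tilt [ 0.001 -0.    -1.   ]
(0.4695, -0.233, 0.15, -106) -> [-4.32 21.14 -0.08] twist 38.3
(0.4695, -0.233, 0.071, -106) -> [-4.32 21.14  7.82] twist 38.3
```

Call:
step_arm([
  [8.5,-0.9,4.2,0,7.6],
  [8.5,-1.8,8.4,0,15.2],
  [8.5,-2.6,12.6,0,22.8],
  [8.5,-3.5,16.9,0,30.4],
  [8.5,-4.3,21.1,0,38.3],
  [8.5,-4.3,21.1,0,38.3],
  [8.5,-4.3,21.1,3,38.3],
  [8.5,-4.3,21.1,5.5,38.3],
  [8.5,-4.3,21.1,7.5,38.3],
  [8.5,-4.3,21.1,7.8,38.3],
  [8.5,-4.3,21.1,7.8,38.3],
])

```text
time: 7.35
tool_pos: [0.4684, -0.2317, 0.0686]
tcp_rot: [-3.11, 0.436, 0.003]
wrist_force: [0.5, -0.5, 0.1]
width: 0.996
grip_force: 0.0
```

```bash
python3 -c "
from h import *
go((.4695,-.233,.071,-106))
for n in ('top','side'):look(n,n+'2')
a=cv2.imread('pics/top2.png');b=cv2.imread('pics/side2.png')
cv2.imwrite('pics/c2.png',cv2.hconcat([cv2.resize(a[175:260,315:395],(400,425)),cv2.resize(b[230:325,210:310],(400,425))]))"
```

```text
t 7.35 p [ 0.4684 -0.2317  0.0686] ya -105.97 q6 76.9 w 0.996 F [ 0.53 -0.51  0.13] tilt [-0.002  0.001 -1.   ]
(0.4695, -0.233, 0.071, -106) -> [ 0.14  0.1  -0.24] twist 0.0
```

View pics/c2.png

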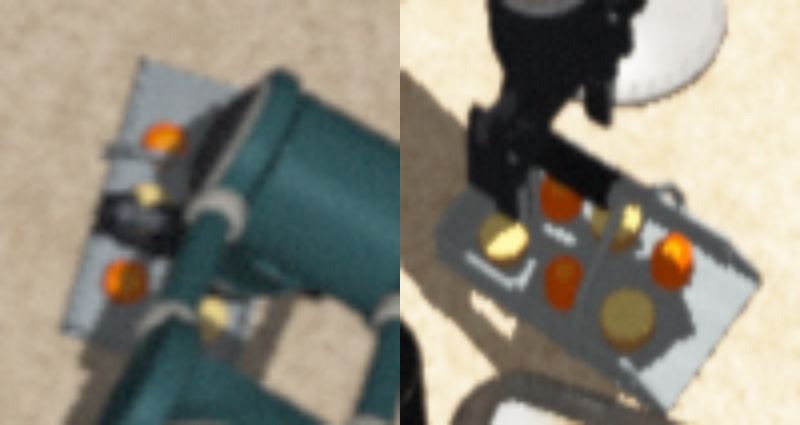

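The fingers straddle the bar and are clear of the food. Now close and lift.

Call:
step_arm([
  [8.5,0.1,0.1,-0.2,0],
  [1.5,0.1,0.1,-0.2,0],
  [1.5,0.1,0.1,-0.2,0],
  [1.5,0.1,0.1,-0.2,0],
  [1.5,0.1,0.1,-0.2,0],
  [1.5,0.1,0.1,-0.2,0],
  [1.5,0.1,0.1,-0.2,0],
  [1.5,0.1,0.1,-0.2,0],
  [1.5,0.1,0.1,-0.2,0],
  [1.5,0.1,0.1,-0.4,0],
  [1.5,0.1,0.1,-1,0],
  [1.5,0.1,0.1,-2,0],
  [1.5,0.1,0.1,-3.5,0],
  [1.5,0.1,0.1,-5.5,0],
  [1.5,0.1,0.1,-7.5,0],
  [1.5,0.1,0.1,-9.5,0],
  [1.5,0.1,0.1,-11,0],
  [1.5,0.1,0.1,-12,0],
  [1.5,0.1,0.1,-12.5,0],
], force=45)

```text
time: 9.35
tool_pos: [0.4703, -0.234, 0.1958]
tcp_rot: [3.11, -0.438, 0.003]
wrist_force: [0.2, -0.6, -4.0]
width: 0.249
grip_force: 44.7
```

```bash
python3 -c "
from h import *
look('side','s3')
a=np.array([.774,.167]);b=np.array([.5165,.204]);e=(b-a)/np.linalg.norm(b-a);K=a+.036*e;print('e',e,'K',K)
for u in (.05,.06,.09,.1,.16): print(u,K+u*e)
G=K+.06*e
go((.47,-.1,.27,-12),(.60,.1,.27,81.8),(*G,.27,81.8))"
```

```text
e [-0.98983384  0.14222855] K [0.73836598 0.17212023]
0.05 [0.68887429 0.17923166]
0.06 [0.67897595 0.18065394]
0.09 [0.64928094 0.1849208 ]
0.1 [0.6393826  0.18634308]
0.16 [0.57999257 0.1948768 ]
t 9.4 p [ 0.4704 -0.234   0.1959] ya -106.02 q6 76.9 w 0.251 F [ 0.6  -0.3  -3.06] tilt [ 0.002 -0.001 -1.   ]
(0.47, -0.1, 0.27, -12) -> [ -3.72 -12.87  -7.42] twist -94.0
(0.6, 0.1, 0.27, 81.8) -> [  3.25 -35.68  -7.42] twist 172.2
(np.float64(0.6789759509678776), np.float64(0.18065394102597485), 0.27, 81.8) -> [  8.62 -45.61  -7.41] twist 172.2
```

View pics/s3.png

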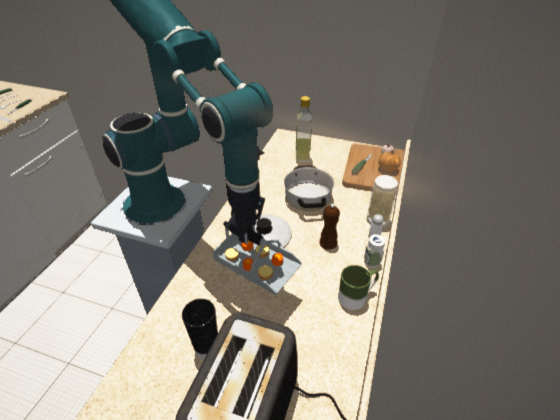

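The tray is lifted and level with all six pieces on it. Now carry it, turning halfway.

Call:
step_arm([
  [1.5,0,0,-0.7,-1],
  [1.5,0,0,-1.7,-4],
  [1.5,-0.2,-0.6,-2.9,-9],
  [1.5,-0.6,-1.8,-4.1,-15],
  [1.5,-1,-3.2,-5.3,-22],
  [1.5,-1.4,-4.7,-6.3,-30],
  [1.5,-1.9,-6.3,-7,-38],
  [1.5,-2.3,-7.9,-7.4,-46],
  [1.5,-2.7,-9.4,-7.4,-54],
  [1.5,-3.1,-10.7,-7.4,-62],
  [1.5,-3.4,-11.7,-7.4,-70],
  [1.5,-3.6,-12.4,-7.4,-78],
  [1.5,-3.7,-12.8,-7.4,-85],
  [1.5,-3.7,-12.9,-7.4,-90],
  [1.5,-3.7,-12.9,-7.4,-93],
  [1.5,-3.7,-12.9,-7.4,-94],
])

```text
time: 11.0
tool_pos: [0.4694, -0.0993, 0.2675]
tcp_rot: [-2.439, -1.978, 0.002]
wrist_force: [0.4, 0.0, -4.6]
width: 0.25
grip_force: 44.7
```

```bash
python3 -c "
from h import *
go((.56,.05,.27,40),(.679,.1807,.27,81.8))"
```

```text
t 11.0 p [ 0.4694 -0.0993  0.2675] ya -11.92 q6 -3.0 w 0.25 F [ 0.44  0.03 -4.55] tilt [-0.002  0.    -1.   ]
(0.56, 0.05, 0.27, 40) -> [16.48  5.78 -0.27] twist -51.9
(0.679, 0.1807, 0.27, 81.8) -> [31.73 14.73 -0.28] twist -93.7
```

Call:
step_arm([
  [1.5,0.4,0.2,0,-1],
  [1.5,1.3,0.5,0,-4],
  [1.5,2.7,1.2,0,-9],
  [1.5,4.5,2,0,-15],
  [1.5,6.7,3,0,-22],
  [1.5,9,4.2,0,-29],
  [1.5,11.4,5.5,0,-36],
  [1.5,13.9,6.8,0,-43],
  [1.5,16.4,8.1,0,-50],
  [1.5,18.9,9.4,0,-57],
  [1.5,21.4,10.7,0,-64],
  [1.5,23.8,11.9,0,-71],
  [1.5,26.1,13,0,-78],
  [1.5,28.2,14,0,-84],
  [1.5,29.8,14.8,0,-89],
  [1.5,30.9,15.3,0,-92],
  [1.5,31.5,15.6,0,-93.5],
  [1.5,31.8,15.8,0,-93.7],
  [1.5,31.8,15.8,0,-93.7],
])

```text
time: 12.9
tool_pos: [0.6907, 0.1786, 0.2678]
tcp_rot: [-0.229, -3.133, 0.0]
wrist_force: [-1.2, -0.1, -4.7]
width: 0.252
grip_force: 44.7
```

```bash
python3 -c "
from h import *
go((.689,.179,.244,81.8))
look('side','s4')
z=np.load('s4.npz');im=z['im'];cv2.imwrite('pics/c4.png',cv2.resize(im[60:280,220:460,::-1],(720,660))[:600])"
```

```text
t 12.9 p [0.6907 0.1786 0.2678] ya 81.64 q6 -69.1 w 0.252 F [-1.22 -0.07 -4.75] tilt [-0.001 -0.    -1.   ]
(0.689, 0.179, 0.244, 81.8) -> [0.17 0.01 2.38] twist -0.2
```

View pics/c4.png

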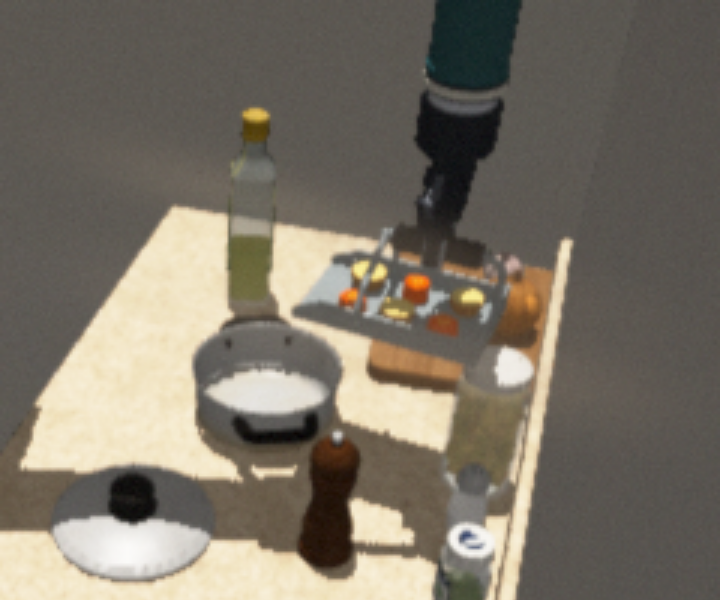

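The tray is level over the open pot's near side with its rear above the jar. Start tilting to about 10°.

Call:
step_arm([
  [1.5,0.3,0,0.6,0],
  [1.5,0.7,0,1.4,0],
  [1.5,1,0,2.2,0],
  [1.5,1,0,2.8,0],
  [1.5,1,0,3.2,0],
  [1.5,1.2,0,3.5,0],
  [1.5,1.7,0,3.8,0],
  [1.5,2.1,0,4.2,0],
  [1.5,2.5,0,4.5,0],
  [1.5,2.5,0,4.5,0],
], force=25)

```text
time: 13.95
tool_pos: [0.665, 0.1825, 0.2233]
tcp_rot: [-0.227, -3.133, -0.0]
wrist_force: [-2.2, 0.6, 1.3]
width: 0.251
grip_force: 45.9
```

```bash
python3 -c "
from h import *
go((.689,.179,.244,81.8))
im,d,P=look('side','s5')
cv2.imwrite('pics/c5.png',cv2.resize(im[60:280,220:460,::-1],(720,660))[:600])"
```

```text
t 13.95 p [0.665  0.1825 0.2233] ya 81.69 q6 -68.4 w 0.251 F [-2.15  0.64  1.33] tilt [-0.001  0.    -1.   ]
(0.689, 0.179, 0.244, 81.8) -> [-2.42 -0.   -2.07] twist -0.1
```

View pics/c5.png

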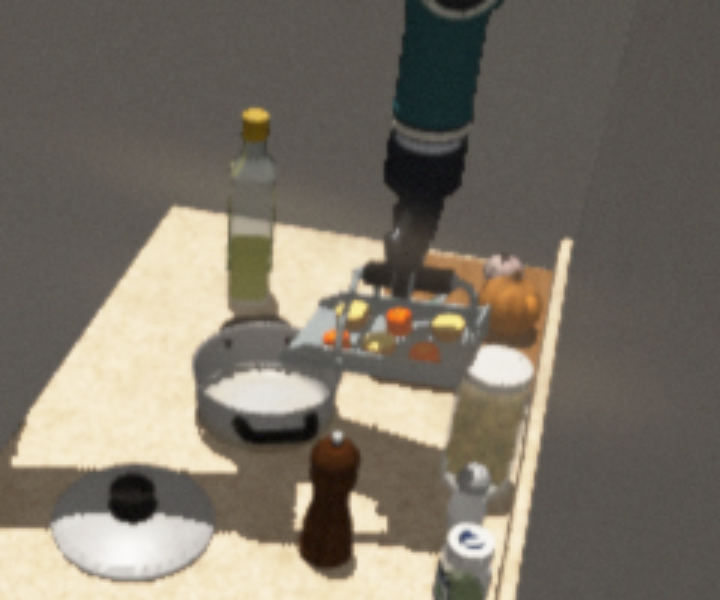

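```bash
cat >> h.py <<'E'
def tilt(f):
    z=np.load(f+'.npz'); im=z['im'].astype(int); P=cloud('side',z['d'].astype(float))
    e=np.array([-.99,.142]); K=np.array([.7384,.1721]); d=P[...,:2]-K
    u=d@e; w=d@np.array([-.142,-.99])
    dark=(im.sum(-1)<120)
    m=(u>-.05)&(u<.22)&(abs(w)<.075)&(P[...,2]>.078)&(P[...,2]<.33)
    out={}
    # near side wall top edge: per u bin the points with the largest w side
    g=m&~dark&(im.max(-1)-im.min(-1)<35)
    U,W,Z=u[g],w[g],P[...,2][g]
    best=None; rng=np.random.default_rng(0)
    X=np.stack([U,W,Z],-1)
    for _ in range(600):
        a=X[rng.choice(len(X),3,False)]; n=np.cross(a[1]-a[0],a[2]-a[0]); L=np.linalg.norm(n)
        if L<1e-6: continue
        n/=L
        if abs(n[2])<.7: continue
        k=abs((X-a[0])@n)<.004
        if best is None or k.sum()>best.sum(): best=k
    Y=X[best]; c=Y.mean(0); n=np.linalg.svd(Y-c)[2][2]; n*=np.sign(n[2])
    print('plane',len(X),best.sum(),'c',c.round(3),'mouth-down deg',np.degrees(np.arcsin(n[0])).round(1),'roll',np.degrees(np.arcsin(n[1])).round(1),'z at K',(c[2]-(n[0]*(0-c[0])+n[1]*(0-c[1]))/n[2]).round(3), 'umax',np.percentile(Y[:,0],[2,98]).round(3))
E
python3 -c "
from h import *
tilt('s4');tilt('s5')"
```

```text
plane 1897 552 c [ 0.083 -0.001  0.201] mouth-down deg 0.1 roll -0.1 z at K 0.201 umax [-0.021  0.176]
plane 1923 509 c [0.066 0.003 0.155] mouth-down deg 6.5 roll -2.7 z at K 0.162 umax [-0.044  0.184]
```

Call:
step_arm([
  [1.5,0.5,0,0.4,0],
  [1.5,1.0,0,1.1,0],
  [1.5,1.5,0,1.7,0],
  [1.5,2.0,0,2.3,0],
  [1.5,2.4,0,2.8,0],
  [1.5,3.4,0,2.7,0],
  [1.5,5.0,0,2.3,0],
  [1.5,6.6,0,2,0],
  [1.5,7.4,0,2,0],
  [1.5,7.4,0,2,0],
  [1.5,7.4,0,2,0],
  [1.5,7.4,0,2,0],
  [1.5,7.4,0,2,0],
  [1.5,7.4,0,2,0],
])

```text
time: 15.4
tool_pos: [0.5931, 0.1928, 0.2031]
tcp_rot: [-0.228, -3.133, 0.0]
wrist_force: [-0.5, -0.4, -2.1]
width: 0.251
grip_force: 48.2
```

```bash
sed -i 's/(u>-.05)/(u>.01)/' h.py; python3 -c "
from h import *
go((.689,.179,.244,81.8))
im,d,P=look('side','s6')
tilt('s5');tilt('s6')
cv2.imwrite('pics/c6.png',cv2.resize(im[60:280,220:460,::-1],(720,660))[:600])"
```

```text
t 15.4 p [0.5931 0.1928 0.2031] ya 81.66 q6 -65.9 w 0.251 F [-0.52 -0.41 -2.06] tilt [-0. -0. -1.]
(0.689, 0.179, 0.244, 81.8) -> [-9.69  0.03 -4.09] twist -0.1
plane 1462 438 c [ 0.103 -0.     0.151] mouth-down deg 9.2 roll -0.4 z at K 0.168 umax [0.012 0.187]
plane 1771 552 c [ 0.133 -0.007  0.134] mouth-down deg 27.5 roll -1.0 z at K 0.203 umax [0.045 0.216]
```

View pics/c6.png

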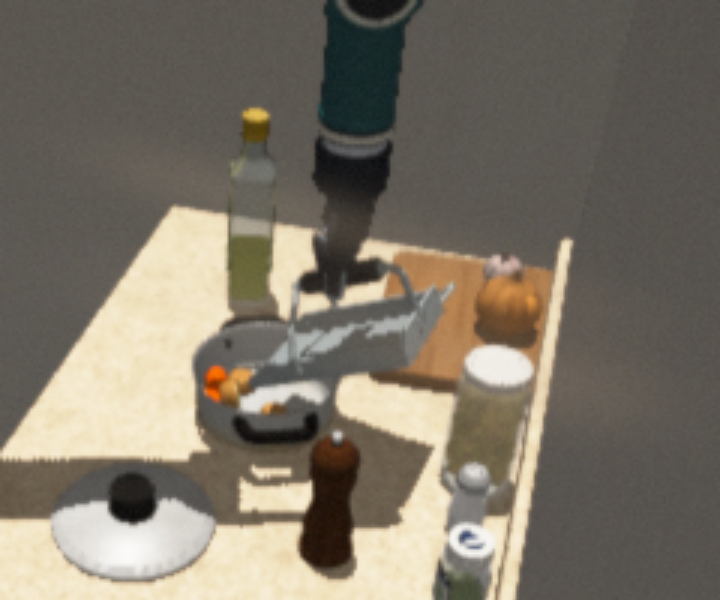

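The pieces are in the pot (around (230,385) in the crop), and the tilted tray looks empty. I'll lift the tray clear and check by colour.

Call:
step_arm([
  [1.5,0,0,-1,0],
  [1.5,-0.2,0,-3,0],
  [1.5,-0.2,0,-5.5,0],
  [1.5,-0.2,0,-8,0],
  [1.5,-0.2,0,-10,0],
  [1.5,-0.2,0,-11,0],
  [1.5,-0.2,0,-11,0],
])

```text
time: 16.15
tool_pos: [0.5958, 0.1929, 0.316]
tcp_rot: [0.228, 3.129, 0.002]
wrist_force: [-0.7, 0.6, -2.1]
width: 0.249
grip_force: 48.4
```

```bash
cat >> h.py <<'E'
def food(n,f):
    im,d,P=look(n,f); hsv=cv2.cvtColor(im,cv2.COLOR_RGB2HSV)
    for l,lo,hi in(('orange',(3,190,90),(15,255,255)),('yellow',(17,90,120),(30,255,255))):
        m=cv2.inRange(hsv,lo,hi); k,_,st,c=cv2.connectedComponentsWithStats(m)
        for i in range(1,k):
            if st[i,4]>8:
                p=np.nanmedian(P[_==i],0)
                if .3<p[0]<.85 and -.4<p[1]<.4 and not(p[0]>.6 and p[1]>.31): print(n,l,st[i,4],c[i].round(0),p.round(3))
E
python3 -c "
from h import *
go((.52,-.236,.31,0),(.52,-.236,.14,0))
food('side','s7');food('top','t7')"
```

```text
t 16.15 p [0.5958 0.1929 0.316 ] ya 81.67 q6 -66.0 w 0.249 F [-0.67  0.63 -2.14] tilt [ 0.004  0.001 -1.   ]
(0.52, -0.236, 0.31, 0) -> [  1.29 -43.54   0.51] twist 81.7
(0.52, -0.236, 0.14, 0) -> [  1.36 -43.57  17.51] twist 81.7
side orange 52 [291. 187.] [0.45  0.215 0.03 ]
side yellow 36 [298. 186.] [0.474 0.229 0.028]
side yellow 9 [311. 196.] [0.531 0.189 0.026]
side yellow 49 [385. 199.] [0.782 0.132 0.119]
```

Call:
step_arm([
  [1.5,0,-0.7,0,0],
  [1.5,0.1,-2.2,0,3],
  [1.5,0.2,-4.7,0,8],
  [1.5,0.3,-8,0,15],
  [1.5,0.4,-11.5,0,22],
  [1.5,0.5,-15,0,29],
  [1.5,0.6,-18.5,0,36],
  [1.5,0.7,-22,0,43],
  [1.5,0.8,-25.5,0,50],
  [1.5,0.9,-29,0,57],
  [1.5,1,-32.5,1,64],
  [1.5,1.1,-36,3,71],
  [1.5,1.2,-39.5,6,77],
  [1.5,1.3,-42,9,81],
  [1.5,1.3,-43.3,12,81.7],
  [1.5,1.3,-43.5,14.5,81.7],
  [1.5,1.3,-43.5,16.5,81.7],
  [1.5,1.3,-43.5,17,81.7],
])

```text
time: 18.05
tool_pos: [0.5153, -0.235, 0.1387]
tcp_rot: [-2.217, -2.214, 0.004]
wrist_force: [0.3, -0.9, -2.0]
width: 0.25
grip_force: 48.2
```

```bash
python3 -c "
from h import *
go((.52,-.236,.12,0),(.52,-.29,.0705,0))
food('top','t8')
food('side','s8')"
```

```text
t 18.05 p [ 0.5153 -0.235   0.1387] ya -0.07 q6 -27.0 w 0.25 F [ 0.27 -0.88 -2.05] tilt [-0.008  0.004 -1.   ]
(0.52, -0.236, 0.12, 0) -> [-0.11  0.49  1.86] twist -0.1
(0.52, -0.29, 0.0705, 0) -> [-5.53  0.53  6.79] twist -0.1
top orange 38 [230. 196.] [0.566 0.176 0.025]
top orange 44 [214. 230.] [0.449 0.223 0.032]
top orange 39 [226. 230.] [0.45  0.185 0.027]
top yellow 21 [226. 206.] [0.529 0.187 0.026]
top yellow 24 [211. 222.] [0.475 0.239 0.027]
top yellow 29 [220. 223.] [0.469 0.201 0.04 ]
side orange 52 [291. 187.] [0.45  0.216 0.029]
side orange 12 [332. 210.] [ 0.642 -0.002  0.146]
side yellow 39 [299. 186.] [0.474 0.229 0.028]
side yellow 17 [311. 195.] [0.53  0.192 0.024]
side yellow 81 [384. 201.] [0.782 0.133 0.112]
side yellow 16 [375. 209.] [0.761 0.134 0.073]
```

All six pieces are in the pot. Now I'll set the tray down, letting it pivot back to level about its lip.

Call:
step_arm([
  [1.5,0,0,0.6,0],
  [1.5,0,0,1.2,0],
  [1.5,0,0,1.7,0],
  [1.5,-0.5,0,2.1,0],
  [1.5,-1.1,0,2.5,0],
  [1.5,-1.7,0,2.9,0],
  [1.5,-2.4,0,3.5,0],
  [1.5,-3.1,0,4.1,0],
  [1.5,-3.7,0,4.7,0],
  [1.5,-4.2,0,5.2,0],
  [1.5,-4.7,0,5.8,0],
  [1.5,-5.1,0,6.3,0],
  [1.5,-5.4,0,6.7,0],
  [1.5,-5.4,0,6.8,0],
  [1.5,-5.4,0,6.8,0],
])

```text
time: 19.65
tool_pos: [0.5183, -0.2894, 0.0745]
tcp_rot: [-2.221, -2.22, 0.0]
wrist_force: [-0.0, -0.5, -0.7]
width: 0.252
grip_force: 46.9
```

```bash
cat >> h.py <<'E'
def traylev(f):
    z=np.load(f+'.npz'); im=z['im'].astype(int); P=cloud('side',z['d'].astype(float))
    m=(abs(P[...,0]-.515)<.055)&(P[...,1]>-.355)&(P[...,1]<-.165)&(P[...,2]<.06)&(P[...,2]>-.02)&(im.max(-1)-im.min(-1)<30)&(im.sum(-1)>120)
    X=P[m]; rng=np.random.default_rng(0); best=None
    for _ in range(600):
        a=X[rng.choice(len(X),3,False)]; n=np.cross(a[1]-a[0],a[2]-a[0]); L=np.linalg.norm(n)+1e-9; n/=L
        if abs(n[2])<.7: continue
        k=abs((X-a[0])@n)<.004
        if best is None or k.sum()>best.sum(): best=k
    Y=X[best];c=Y.mean(0);n=np.linalg.svd(Y-c)[2][2];n*=np.sign(n[2]);print(len(X),best.sum(),'c',c.round(3),'pitch(y) roll(x)',np.degrees(n[[1,0]]).round(1))
E
python3 -c "
from h import *
go((.52,-.29,.0705,0))
look('side','s9');traylev('s9')"
```

```text
t 19.65 p [ 0.5183 -0.2894  0.0745] ya -0.03 q6 -31.6 w 0.252 F [-0.03 -0.51 -0.74] tilt [-0.001  0.001 -1.   ]
(0.52, -0.29, 0.0705, 0) -> [-0.06  0.17  0.4 ] twist -0.0
1220 1090 c [ 0.524 -0.271  0.007] pitch(y) roll(x) [1.8 0.1]
```

Call:
step_arm([
  [1.5,-0.1,0,0.1,0],
  [1.5,-0.2,0,0.2,0],
  [1.5,-0.3,0,0.3,0],
  [1.5,-0.4,0,0.4,0],
  [1.5,-0.4,0,0.5,0],
  [1.5,-0.4,0,0.5,0],
])

```text
time: 20.3
tool_pos: [0.5187, -0.2939, 0.0705]
tcp_rot: [-2.221, -2.221, 0.0]
wrist_force: [-1.7, 1.3, 2.0]
width: 0.247
grip_force: 47.2
```

```bash
python3 -c "
from h import *
go()
look('side','s10');traylev('s10')"
```

```text
t 20.3 p [ 0.5187 -0.2939  0.0705] ya -0.01 q6 -31.9 w 0.247 F [-1.73  1.28  2.  ] tilt [-0.  0. -1.]
1144 1019 c [ 0.526 -0.27   0.004] pitch(y) roll(x) [-0.   0.2]
```

Level and in contact. Release, rise, and find the lid knob.

Call:
step_arm([
  [2.8,0,0,0,0],
  [4,0,0,0,0],
  [8.5,0,0,0,0],
  [8.5,0,0,0,0],
  [8.5,0,0,0,0],
  [8.5,0,0,-1,0],
  [8.5,0,0,-3,0],
  [8.5,0,0,-6,0],
  [8.5,0,0,-10,0],
  [8.5,0,0,-12,0],
  [8.5,0,0,-12,0],
])

```text
time: 21.45
tool_pos: [0.5216, -0.2956, 0.196]
tcp_rot: [2.215, 2.215, 0.003]
wrist_force: [0.8, -0.1, -0.0]
width: 0.994
grip_force: 0.0
```

```bash
python3 -c "
from h import *
im,d,P=look('side','s11');traylev('s11')
def kn(P,a,b,lo,hi):
    m=(abs(P[...,0]-a[0])<.12)&(abs(P[...,1]-a[1])<.12)&(P[...,2]>lo)&(P[...,2]<hi);q=P[m]
    return len(q),np.round(cv2.minAreaRect(q[:,:2].astype(np.float32))[:2],4),np.round(q.mean(0),4)
im,d,Pt=look('top','t11')
for Q in(P,Pt):
    print('knob',kn(Q,(.43,-.02),0,.035,.07))
    m=(np.hypot(Q[...,0]-.5165,Q[...,1]-.204)<.1)&(Q[...,2]>.0705)&(Q[...,2]<.085); q=Q[m]; 
    A=np.c_[2*q[:,:2],np.ones(len(q))]; s=np.linalg.lstsq(A,(q[:,:2]**2).sum(1),rcond=None)[0]; print('rim',len(q),s[:2].round(4),np.sqrt(s[2]+s[0]**2+s[1]**2).round(4),np.round(cv2.minEnclosingCircle(q[:,:2].astype(np.float32))[0],4))
    m=(abs(Q[...,0]-.772)<.08)
go((.4295,-.021,.16,-67.7),(.4295,-.021,.034,-67.7))"
```

```text
1471 1283 c [ 0.521 -0.256  0.004] pitch(y) roll(x) [-0.   0.2]
knob (47, array([[0.5303, 0.0931],
       [0.0125, 0.0368]]), array([0.5318, 0.0931, 0.0607]))
rim 85 [0.5149 0.2076] 0.0883 [0.5144 0.209 ]
knob (202, array([[0.4817, 0.0293],
       [0.1909, 0.045 ]]), array([ 0.4496, -0.002 ,  0.0546]))
rim 150 [0.5166 0.2051] 0.0879 [0.5165 0.2055]
t 21.55 p [ 0.519  -0.2941  0.191 ] ya -0.02 q6 -31.9 w 0.994 F [-0.36 -0.47 -0.6 ] tilt [ 0.001 -0.001 -1.   ]
(0.4295, -0.021, 0.16, -67.7) -> [27.31 -8.97  3.07] twist 67.7
(0.4295, -0.021, 0.034, -67.7) -> [27.32 -8.98 15.67] twist 67.7
```

```bash
python3 -c "
from h import *
for f,n in(('t11','top'),('s11','side'),('t8','top')):
    z=np.load(f+'.npz');Q=cloud(n,z['d'].astype(float));m=(np.hypot(Q[...,0]-.43,Q[...,1]+.02)<.05)&(Q[...,2]>.042)&(Q[...,2]<.07);q=Q[m]
    print(f,len(q),q.mean(0).round(4) if len(q) else '',np.round(cv2.minAreaRect(q[:,:2].astype(np.float32))[:2],4) if len(q) else '')
z=np.load('top0.npz');Q=cloud('top',z['d'].astype(float))
"
```

```text
t11 166 [ 0.4314 -0.0226  0.0529] [[ 0.4316 -0.0226]
 [ 0.0467  0.0446]]
s11 0  
t8 168 [ 0.4313 -0.0226  0.0536] [[ 0.4314 -0.0225]
 [ 0.0467  0.0445]]
```

Call:
step_arm([
  [8.5,3,-1,0,7.5],
  [8.5,6.8,-2.2,0,15],
  [8.5,10.6,-3.5,0,22.5],
  [8.5,14.4,-4.7,0,30],
  [8.5,18.2,-6,0,37.5],
  [8.5,22,-7.2,0,45],
  [8.5,25.5,-8.4,0,52.5],
  [8.5,27.3,-9,0.5,60],
  [8.5,27.3,-9,1.5,67.7],
  [8.5,27.3,-9,3,67.7],
  [8.5,27.3,-9,3,67.7],
])

```text
time: 22.65
tool_pos: [0.4256, -0.0202, 0.1565]
tcp_rot: [-3.08, -0.608, 0.012]
wrist_force: [0.7, -0.1, -0.2]
width: 0.995
grip_force: 0.0
```

```bash
python3 -c "
from h import *
go((.4293,-.021,.034,-67.7))"
```

```text
t 22.65 p [ 0.4256 -0.0202  0.1565] ya -67.67 q6 61.6 w 0.995 F [ 0.72 -0.05 -0.21] tilt [-0.008  0.001 -1.   ]
(0.4293, -0.021, 0.034, -67.7) -> [ 0.4   0.26 12.25] twist 0.0
```

Call:
step_arm([
  [8.5,0.1,0,3,0],
  [8.5,0.1,0,7,0],
  [8.5,0.1,0,10,0],
  [8.5,0.1,0,12,0],
  [8.5,0.1,0,12.5,0],
  [8.5,0.1,0,12.5,0],
  [4,0.1,0,12.5,0],
  [4,0.1,0,12.5,0],
  [4,0.1,0,12.5,0],
  [4,0.1,0,12.5,0],
  [4,0.1,0,12.5,0],
  [4,0.1,0,12.5,0],
  [4,0.1,0,12.5,0],
], force=40)

```text
time: 23.95
tool_pos: [0.4313, -0.0206, 0.037]
tcp_rot: [3.082, 0.607, 0.004]
wrist_force: [-1.3, -0.6, 5.5]
width: 0.553
grip_force: 40.8
```

```bash
python3 -c "
from h import *
go((.5166,.2045,.125),(.5166,.2045,.105))"
```

```text
t 23.95 p [ 0.4313 -0.0206  0.037 ] ya -67.72 q6 61.7 w 0.553 F [-1.33 -0.64  5.49] tilt [ 0.003 -0.    -1.   ]
(0.5166, 0.2045, 0.125) -> [ 16.45 -17.59  -8.78] twist None
(0.5166, 0.2045, 0.105) -> [ 16.44 -17.59  -6.78] twist None
```

Call:
step_arm([
  [4,0,0,-0.5,0],
  [4,0,0,-1.5,0],
  [4,0,0,-3.5,0],
  [4,0,0,-6,0],
  [4,0.5,-0.5,-8.5,0],
  [4,1.8,-1.9,-10.5,0],
  [4,4,-4.3,-11,0],
  [4,6.8,-7.3,-11,0],
  [4,9.6,-10.3,-11,0],
  [4,12.2,-13,-11,0],
  [4,14.4,-15.4,-11,0],
  [4,15.9,-17,-11,0],
  [4,16.5,-17.6,-11,0],
  [4,16.5,-17.6,-10,0],
  [4,16.5,-17.6,-9,0],
  [4,16.5,-17.6,-8.3,0],
  [4,16.5,-17.6,-8,0],
  [4,16.5,-17.6,-8,0],
])

```text
time: 25.75
tool_pos: [0.5149, 0.2038, 0.1142]
tcp_rot: [3.082, 0.605, -0.003]
wrist_force: [0.6, 0.3, -1.2]
width: 0.55
grip_force: 41.5
```

```bash
python3 -c "
from h import *
go((.5165,.205,.107))"
```

```text
t 25.75 p [0.5149 0.2038 0.1142] ya -67.78 q6 86.8 w 0.55 F [ 0.55  0.26 -1.19] tilt [-0.002 -0.001 -1.   ]
(0.5165, 0.205, 0.107) -> [ 0.19 -0.05  0.72] twist None
```

Call:
step_arm([
  [4,0.1,0,0.2,0],
  [4,0.1,0,0.4,0],
  [4,0.1,0,0.6,0],
  [4,0.1,0,0.8,0],
  [4,0.1,0,0.9,0],
  [4,0.1,0,0.9,0],
])

```text
time: 26.35
tool_pos: [0.5168, 0.2054, 0.1068]
tcp_rot: [3.082, 0.607, 0.0]
wrist_force: [-0.5, -0.7, 3.4]
width: 0.552
grip_force: 41.9
```

```bash
python3 -c "
from h import *
go((.5165,.205,.107))
im,d,P=look('side','s13')
m=(np.hypot(P[...,0]-.5165,P[...,1]-.204)<.085)&(np.hypot(P[...,0]-.5165,P[...,1]-.204)>.04)&(P[...,2]>.06)&(P[...,2]<.11);q=P[m]
A=np.c_[q[:,:2]-[.5165,.204],np.hypot(q[:,0]-.5165,q[:,1]-.204),np.ones(len(q))];print(len(q),np.linalg.lstsq(A,q[:,2],rcond=None)[0].round(4))"
```

```text
t 26.35 p [0.5168 0.2054 0.1068] ya -67.72 q6 86.8 w 0.552 F [-0.52 -0.72  3.41] tilt [ 0.  0. -1.]
(0.5165, 0.205, 0.107) -> [-0.04  0.02 -0.02] twist None
896 [-0.0119  0.042  -0.4185  0.1147]
```

It's at the seated height with contact force. Release and retreat clear.

Call:
step_arm([
  [5.2,0,0,0,0],
  [8.5,0,0,0,0],
  [8.5,0,0,0,0],
  [8.5,0,0,0,0],
  [8.5,0,0,-1,0],
  [8.5,0,0,-3,0],
  [8.5,0,0,-7,0],
  [8.5,0,0,-11,0],
  [8.5,-1.5,1.6,-14,0],
  [8.5,-4.5,4.8,-16,0],
  [8.5,-8,8.5,-16,0],
  [8.5,-11.5,12,-16,0],
  [8.5,-15,15.5,-16,0],
  [8.5,-17,18,-16,0],
  [8.5,-17,18,-16,0],
])

```text
time: 27.9
tool_pos: [0.4266, -0.0288, 0.2673]
tcp_rot: [3.082, 0.599, 0.002]
wrist_force: [0.6, 0.6, 0.5]
width: 0.991
grip_force: 0.0
```

Run:
```python
from h import *
it,_,T=look('top','t14'); im,_,S=look('side','s14'); traylev('s14')
for Q in(T,S):
    r=np.hypot(Q[...,0]-.5165,Q[...,1]-.2045)
    q=Q[(r<.05)&(Q[...,2]>.106)&(Q[...,2]<.14)]; print('knob',q.mean(0).round(4))
    q=Q[(r<.08)&(r>.035)&(Q[...,2]>.06)&(Q[...,2]<.105)]
    A=np.c_[q[:,:2]-[.5165,.2045],((q[:,:2]-[.5165,.2045])**2).sum(1),np.ones(len(q))];print('slope',len(q),np.linalg.lstsq(A,q[:,2],rcond=None)[0].round(4))
z=np.load('top0.npz');T0=cloud('top',z['d'].astype(float))
q=T0[(np.hypot(T0[...,0]-.5165,T0[...,1]-.2045)<.08)&(np.hypot(T0[...,0]-.5165,T0[...,1]-.2045)>.035)&(T0[...,2]>.06)&(T0[...,2]<.105)]
A=np.c_[q[:,:2]-[.5165,.2045],((q[:,:2]-[.5165,.2045])**2).sum(1),np.ones(len(q))];print('slope0',np.linalg.lstsq(A,q[:,2],rcond=None)[0].round(4))
for l,c,a,b in(('mill',(.637,.0065),.1,.2),('beaker',(.44,-.4475),.14,.2),('oil',(.4235,.443),.2,.3)):
  for Q in(T0,T):
    q=Q[(np.hypot(Q[...,0]-c[0],Q[...,1]-c[1])<.06)&(Q[...,2]>a)&(Q[...,2]<b)];print(l,len(q),q.mean(0).round(4))
v=np.hstack([im[100:330,170:430],it[110:340,90:410]]);cv2.imwrite('pics/fin.png',cv2.resize(v[:,:,::-1],(800,317)))
```

```text
1475 1285 c [ 0.521 -0.256  0.004] pitch(y) roll(x) [-0.   0.1]
knob [0.5168 0.2025 0.1228]
slope 1527 [ 0.0033 -0.0078 -2.2282  0.0978]
knob [0.5166 0.2012 0.1219]
slope 738 [-0.0075  0.0108 -2.3413  0.0981]
slope0 [ 2.0000e-04  2.7000e-03 -2.1924e+00  9.7700e-02]
mill 206 [0.6357 0.0065 0.142 ]
mill 207 [0.6357 0.0067 0.1421]
beaker 167 [ 0.4399 -0.4505  0.153 ]
beaker 168 [ 0.44   -0.4508  0.1527]
oil 353 [0.4233 0.4397 0.2351]
oil 357 [0.424  0.4395 0.2349]
```

View pics/fin.png

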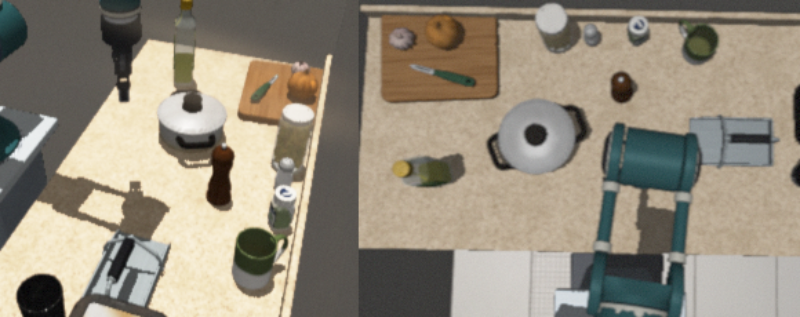

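The final view shows the lid sitting level on the pot at its original height, to within about 0.3 mm. The tray is level and empty, and the bystanders haven't moved.

```bash
python3 -c "
from h import *
print(bot.finish_job())"
```

```text
the job is handed in; nothing more can be done
None
```

The job is handed in at about 28 s: all six pieces are in the casserole, the empty tray stands level on the worktop, the lid is back on at its seated height, and the bottle, mill and beaker measured unmoved.

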